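Register an embossing die in the corner of its plate

TASK

Set the oblong embossing die in its register: with the fingertips push it flat up against the long fence of the register plate, then, keeping it against the fence, slide it along into the corner pocket until it is fully home against both the fence and the end stop. The die stays lying on the plate throughout (do not pick it up or tip it), the other tools are left where they are, and you finish with the hand clear.

Things in the scene. Friction and masses are not known exactly. Their poses are not given: they have to be found in the camera images.
- register_plate: aluminium register plate of an embossing press, bolted to the bench and immovable: 180 mm (its x) by 320 mm (its y), 12 mm thick; origin at the centre of its underside, on the bench. On its top face (12 mm above the bench) stand three steel bars, 14 mm wide and 9 mm high: fence, end stop and keeper
- fence (a point): middle of the long fence's working face, at its foot on the plate's top face (plate x=+55, y=-8 mm; axes as the plate's). The face looks to the plate's -x and runs along the plate's y, 135 mm to either side of this point
- end_stop (a point): on the end stop's working face, at its foot (plate x=+33, y=+115 mm; axes as the plate's). The face looks to the plate's -y; the bar joins the fence and closes the plate's +y end from x=-6 to x=+55 mm
- keeper (a point): middle of the short keeper bar's working face, at its foot (plate x=+8, y=+92 mm; axes as the plate's). It faces the fence, 47 mm from it, from y=+69 to y=+115 mm, with a flared lead-in from y=+60 mm. Fence, stop and keeper enclose the corner pocket, open upwards and towards the plate's -y
- pocket (a point): where the centre of the die's underside lies when the die is fully home: on the plate's top face, 22 mm from the fence and 32 mm from the end stop (plate x=+33, y=+83 mm); axes as the plate's
- die: loose oblong brass embossing die, 44 mm (its x) by 64 mm (its y) by 12 mm thick, about 0.28 kg, shallow relief on top; origin at the centre of its underside. Starts on the plate near its -y end, off the fence and askew; home, its axes are parallel to the plate's. Smooth, slides easily on the plate; its top is 3 mm above the bars' tops: push it by its sides, or press it from above and drag it
- round_die: small round brass die, 32 mm across, 12 mm thick, loose on the open front (-x) part of the register plate, to be left alone; origin at the centre of its underside
- cutting_die: steel-rule cutting die, a tag-shaped band 116 mm by 63 mm, 32 mm high, loose on the bench on the -x side of the plate, to be left alone; origin at the centre of its underside
- edge_paint: small round jar, 54 mm across, 62 mm high, loose on the bench beyond one end of the plate, to be left alone; origin at the centre of its underside
- maul: dark wooden maul standing on its head, 62 mm across, 160 mm high, loose on the bench beyond the other end of the plate, to be left alone; origin at the centre of its underside
Things that resemble listed ones, but are neither listed nor needed, are in the scene too. Leave any red or turquoise look-alike of the die alone.

How it is judged:
By the outcome, as a careful person would: the job done as asked, in the order asked, and still so for the second after the job is handed in, with the robot touching nothing.
It also fails if it takes over 45 s, if anything falls off the work surface, if the arm or the gripper's body presses on something with over 40 N, if the wrist force passes 120 N, or if a joint passes its speed limit or range.

ROBOT

A 6-joint arm with a two-finger parallel gripper is mounted at the origin on the work surface. World frame = base frame: x ahead of the robot, y to its left, z up, the work surface at z = 0. Lengths are in m, angles in rad, forces in N, time in s.
With the tool pointing down it reaches from about 0.25 to 0.775 m from the base axis. Payload 4 kg.
Tool frame: the origin (TCP) lies midway between the tips of the shut fingers; the grasp point (between the pads) lies 19 mm behind it (robot.tcp_to_grasp is the distance from the TCP to the grasp point, in m); x points along the fingers, y is the direction in which the jaws open and shut, and the axes are right-handed (so a half turn about x gives the same grasp; the last joint's range is limited). The gripper opens to 94 mm and grips with 3 to 60 N. Pads are 16 mm wide; open, the fingers measure 119 mm over their backs; the gripper's body (75 mm by 177 mm) begins 78 mm behind the grasp point.
Start: joints at [1.128, 0.087, 1.371, -0, 1.684, -0.103], TCP at [0.183, 0.519, 0.206] pointing down, gripper open.
Joint ranges: [-3.1, 3.1], [-0.76, 2.03], [0.27, 2.55], [-1.08, 4.22], [0.17, 2.65], [-2.57, 2.57]. Speed limits (rad/s): [2.79, 2.79, 3.14, 3.14, 3.14, 3.14].

INTERFACE

Orientations are given as [roll, pitch, yaw] about the fixed x, y, z axes, in that order (R = Rz(yaw) Ry(pitch) Rx(roll)).
In Python, from bench import robot gives the robot as it stands.
- The arm moves only by the tool send_rows, never from a script. Its argument "increments" is a list of rows, each a list of 5 numbers: the opening, from -1 (shut) to 1 (fully open), so that 0 is half open, then the shift along the tool's x, y, z in m, then the turn about the tool's x in rad. In form: [[hand, tx, ty, tz, roll], ...]. A call has 1 to 5 rows; each row is the pose to reach, as a shift and turn from the pose commanded when the call began, along the tool's axes at that moment; what a row does not reach only later rows make up. A row lasts 1/12 s, in which the tool goes at most 41.7 mm and 7.16 degrees, less where a joint would pass 70% of its speed; a pose out of reach is approached as far as the arm can. A call with a gripper value outside its range is refused whole. The fingers move at their own pace and stop on an object; the grip force is fixed at half the most. Time passes only in rows, so rows that repeat a pose let the fingers close. It gives the time, the measured TCP pose, the force and the opening at its end, in the units of the state.
- robot.get_obs(): the state, without advancing time (a new reading comes with each control period).
- robot.snapshot(name): name is "side" or "top"; returns a dict with "image" (400x640x3 uint8, red, green, blue), "intrinsics" (3x3 intrinsics, pixels), "world_from_camera" (4x4, takes a point from camera to world coordinates). Camera axes: x right, y down, z forward; pixel columns grow to the right and rows downward; lengths in m; the calibration is good to about 2 mm. A picture is of the moment at which its call begins. There is no depth.
- robot.close_job(): hands the job in, once; it reports no verdict.
The state is a dict: "time": time; "joint_positions": joint angles; "qvel": joint speeds; "joint_torque": joint torques, N m; "tool_pos": TCP position; "ee_rot": TCP orientation; "wrist_force": force on the tool from outside, world axes, zero at the start; "wrist_torque": the same for the moment, N m; "width": finger opening in m.
Only numpy, scipy, OpenCV 4.12 (cv2) and the standard library are available. Lean on these libraries where they do the work, as an engineer would, in place of code of your own. Each camera call takes 0.05 s, during which the arm holds its last target.

## Working session

There is one attempt and no reset: what is moved stays moved. The work goes in short steps, Python scripts to look and compute and a tool call to move; the robot and the scene stay as the last step left them, time stands still between calls to the robot, and variables do not carry over. Pictures are saved under pics/ and viewed, and the job is handed in when it is done.

Besides the shell and the picture viewer there is one more tool, called as name(argument=value, ...) on one line, values as JSON. send_rows: Moves the arm, as the interface text tells. Its arguments: {"type":"object","properties":{"increments":{"type":"array"}},"required":["increments"]}

```bash
mkdir -p pics
python3 - <<'E'
from bench import robot
import cv2,json
o=robot.get_obs(); print({k:o[k] for k in o})
for n in("top","side"):
    s=robot.snapshot(n); cv2.imwrite(f"pics/{n}0.png",s["image"][:,:,::-1]); print(s["intrinsics"],s["world_from_camera"])
E
```

```text
{'time': 0.0, 'joint_positions': array([ 1.12790903e+00,  8.79422919e-02,  1.37218819e+00, -2.43321624e-05,
        1.68361676e+00, -1.03119113e-01]), 'qvel': array([-1.05892678e-04,  1.19643519e-04, -1.03751641e-04,  8.33055343e-05,
        1.38327727e-03,  9.95489502e-04]), 'joint_torque': array([ 3.24029616e-04, -3.40184247e+01, -3.02428508e+01,  7.17960577e-02,
        3.30745254e-02, -1.74248253e-04]), 'tool_pos': array([0.18308981, 0.51806438, 0.20434465]), 'ee_rot': array([-1.6626918,  1.5686416, -2.0024627]), 'wrist_force': array([ 0.37073527,  0.15039869, -0.710842  ]), 'wrist_torque': array([ 0.04799349,  0.02844314, -0.00483156]), 'width': 0.09410664308272919}
[[365.91449953   0.         322.43292555]
 [  0.         365.91449953 203.03517783]
 [  0.           0.           1.        ]] [[-0.02853085 -0.99754487  0.06395489  0.51098932]
 [-0.99950928  0.02929763  0.0110835   0.02895717]
 [-0.01293001 -0.06360729 -0.99789124  0.88410663]
 [ 0.          0.          0.          1.        ]]
[[396.95984295   0.         324.84258579]
 [  0.         396.95984295 205.39497183]
 [  0.           0.           1.        ]] [[ 0.9408137  -0.1889191   0.28138791  0.3346923 ]
 [-0.33855581 -0.48515006  0.80623159 -0.64708574]
 [-0.01579719 -0.85377924 -0.52039549  0.50118244]
 [ 0.          0.          0.          1.        ]]
```

View pics/top0.png

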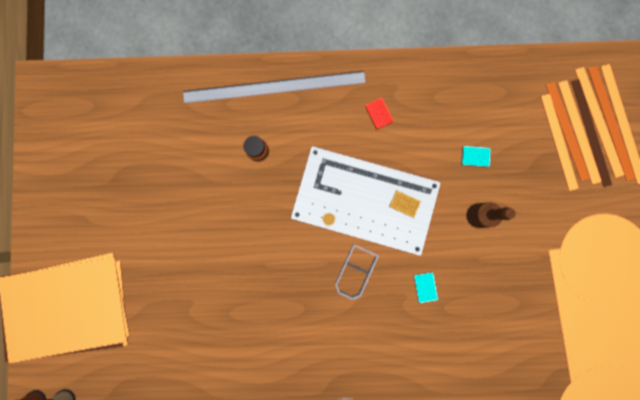

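View pics/side0.png

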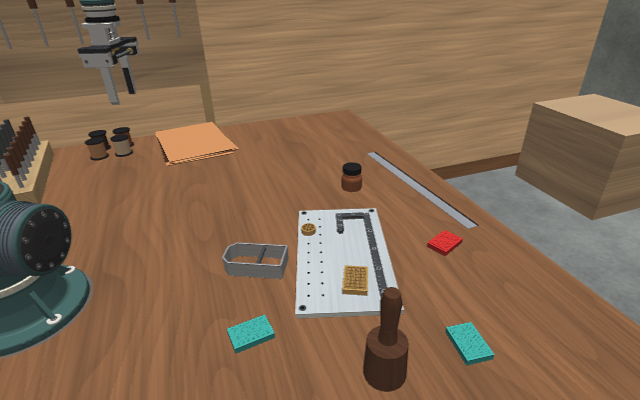

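Run:
```python
import cv2
t=cv2.imread("pics/top0.png"); c=t[140:262,285:445]; cv2.imwrite("pics/topc0.png",cv2.resize(c,None,fx=4.9,fy=4.9,interpolation=cv2.INTER_CUBIC))
t=cv2.imread("pics/side0.png"); c=t[200:325,285:405]; cv2.imwrite("pics/sidec0.png",cv2.resize(c,None,fx=4.8,fy=4.8,interpolation=cv2.INTER_CUBIC))
```

```text
(no output)
```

View pics/topc0.png

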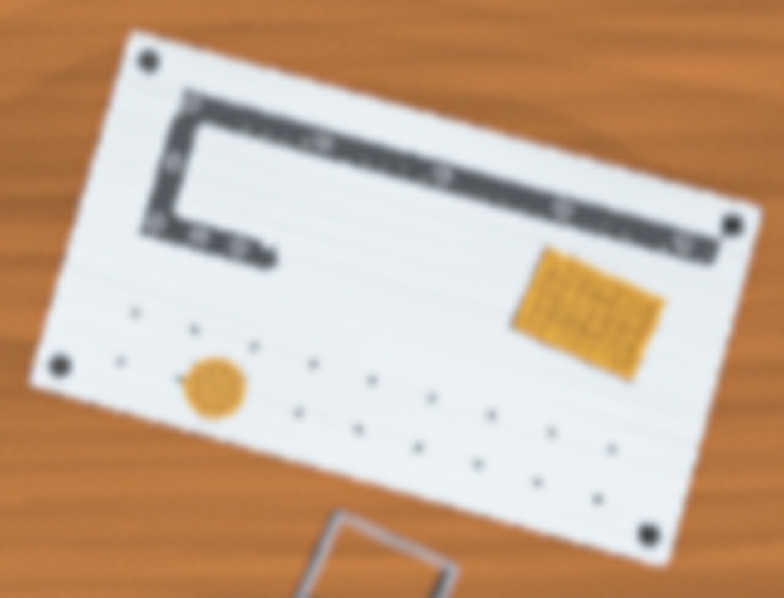

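View pics/sidec0.png

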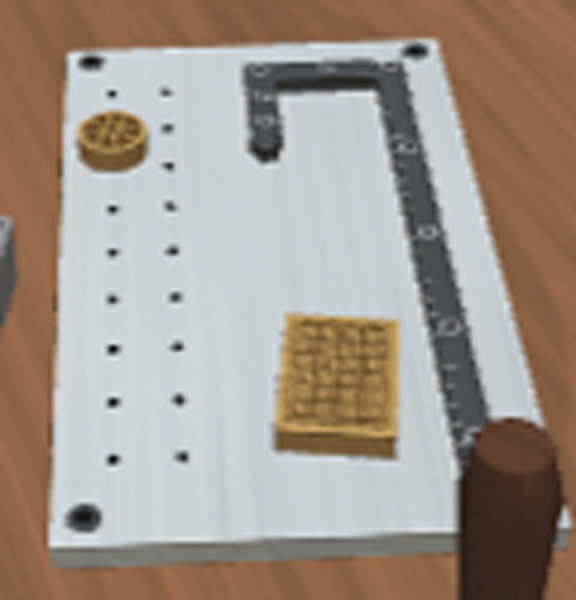

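```bash
cat > h.py <<'E'
import numpy as np,cv2
from bench import robot
def cal(n):
    s=robot.snapshot(n); return s
def px2w(s,uv,z):
    K=s["intrinsics"];T=s["world_from_camera"];uv=np.atleast_2d(uv).astype(float)
    d=np.linalg.solve(K,np.c_[uv,np.ones(len(uv))].T); d=(T[:3,:3]@d).T; c=T[:3,3]
    return c+d*((z-c[2])/d[:,2])[:,None]
def proj(s,P):
    K=s["intrinsics"];T=s["world_from_camera"];P=np.atleast_2d(P)
    q=(P-T[:3,3])@T[:3,:3]; q=q@K.T; return q[:,:2]/q[:,2:]
def fit(local,w):
    # rigid 2D: w = R l + t
    a=local-local.mean(0);b=w-w.mean(0);H=a.T@b
    th=np.arctan2(H[0,1]-H[1,0],H[0,0]+H[1,1]);R=np.array([[np.cos(th),-np.sin(th)],[np.sin(th),np.cos(th)]])
    t=w.mean(0)-R@local.mean(0);return th,R,t,np.linalg.norm(local@R.T+t-w,axis=1)
E
python3 - <<'E'
from h import *
s=robot.snapshot("top")
f=lambda p,o,k:(np.array(p)+.5)/k-.5+np.array(o)
P=px2w(s,f([(132,32),(762,207),(665,567),(30,384)],(285,140),4.9),.012)[:,:2]
L=np.array([(90,160),(90,-160),(-90,-160),(-90,160)])/1e3
th,R,t,e=fit(L,P);print("plate",th,np.degrees(th),t,e)
D=px2w(s,f([(547,247),(665,298),(633,381),(513,328)],(285,140),4.9),.024)[:,:2]
LD=np.array([(22,32),(22,-32),(-22,-32),(-22,32)])/1e3
td,Rd,tt,ed=fit(LD,D);print("die",np.degrees(td),tt,ed, "rel deg",np.degrees(td-th),"in plate",(tt-t)@R*1e3)
print("corners in plate",((LD@Rd.T+tt-t)@R*1e3).round(1))
# side
s2=robot.snapshot("side")
P2=px2w(s2,f([(437,40),(50,548),(68,46)],(285,200),4.8),.012)[:,:2]
th2,R2,t2,e2=fit(L[[0,2,3]],P2);print("plate side",np.degrees(th2),t2,e2)
D2=px2w(s2,f([(400,318),(397,440),(275,432),(287,314)],(285,200),4.8),.024)[:,:2]
td2,_,tt2,ed2=fit(LD,D2);print("die side",np.degrees(td2),tt2,ed2)
r=px2w(s,f([(215,388)],(285,140),4.9),.024)[0,:2];print("round",(r-t)@R*1e3)
for n in [(55,-8),(33,83),(33,115)]: print(n,R@(np.array(n)/1e3)+t)
E
```

```text
plate -0.3068412275421239 -17.580707318777055 [ 0.57112775 -0.06400464] [0.00034838 0.00070678 0.00082776 0.00050583]
die -25.080524052156512 [ 0.55918548 -0.15504891] [0.00117389 0.00189618 0.00061213 0.0015512 ] rel deg -7.499816733379459 in plate [ 16.11534235 -90.398966  ]
corners in plate [[  42.1  -61.5]
 [  33.8 -125. ]
 [  -9.9 -119.3]
 [  -1.5  -55.8]]
plate side -17.883802411154612 [ 0.57241619 -0.06614885] [0.00196564 0.00173026 0.00321478]
die side -25.689771212862446 [ 0.56002473 -0.15892405] [0.00160238 0.00122489 0.00082031 0.00058622]
round [-67.49437484  72.37000098]
(55, -8) [ 0.62114245 -0.08824367]
(33, 83) [0.62765646 0.00515102]
(33, 115) [0.63732203 0.03565638]
```

```bash
cat >> h.py <<'E'
from scipy.spatial.transform import Rotation as Ro
TH=np.radians(-17.6);RP=np.array([[np.cos(TH),-np.sin(TH)],[np.sin(TH),np.cos(TH)]]);TP=np.array([.5713,-.0645])
def toplate(w): return (np.asarray(w)[...,:2]-TP)@RP*1e3
def toworld(p): return RP@(np.asarray(p)/1e3)+TP
def Rt(o=None):
    o=o or robot.get_obs(); return Ro.from_euler("xyz",o["ee_rot"]).as_matrix()
E
python3 - <<'E'
from h import *
o=robot.get_obs();R=Rt(o);print(R.round(3),o["tool_pos"],o["time"])
print("jaw yaw deg",np.degrees(np.arctan2(R[1,1],R[0,1])))
s=robot.snapshot("top")
for n,uv,z in [("maul head",(485,215),.08),("maul top",(510,213),.16),("jar",(255,146),.062),("jarbase",(259,153),.02)]:
    w=px2w(s,[uv],z)[0];print(n,w.round(3),toplate(w).round(0))
s=robot.snapshot("side")
for n,uv,z in [("maul top",(391,295),.16),("maul base",(386,372),.0)]:
    w=px2w(s,[uv],z)[0];print(n,w.round(3),toplate(w).round(0))
print(toworld((-40,-95)),toworld((33,-150)))
t=cv2.imread("pics/top0.png"); c=t[180:250,440:540]; cv2.imwrite("pics/m0.png",cv2.resize(c,None,fx=6,fy=6,interpolation=cv2.INTER_CUBIC))
E
```

```text
[[-0.001  0.333  0.943]
 [-0.001  0.943 -0.333]
 [-1.    -0.001 -0.   ]] [0.18318667 0.51825561 0.20474377] 0.2
jaw yaw deg 70.53016559418299
maul head [ 0.526 -0.316  0.08 ] [  33. -254.]
maul top [ 0.527 -0.331  0.16 ] [  38. -268.]
jar [0.698 0.188 0.062] [ 45. 279.]
jarbase [0.691 0.187 0.02 ] [ 38. 276.]
maul top [ 0.523 -0.342  0.16 ] [  38. -279.]
maul base [ 0.532 -0.334  0.   ] [  44. -269.]
[ 0.50444723 -0.14295832] [ 0.55739981 -0.21745681]
```

View pics/m0.png

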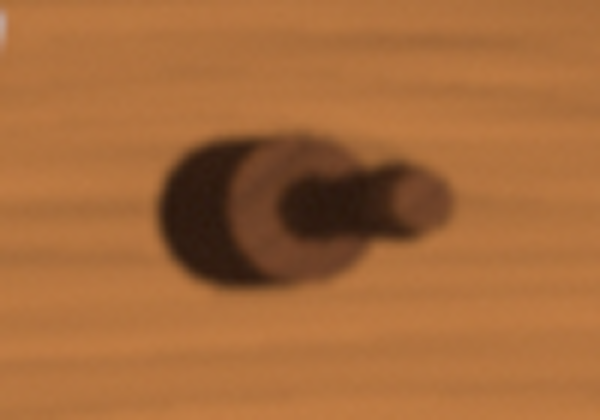

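send_rows(increments=[[-0.57,0,-0.026,0.026,-0.033],[-0.57,0,-0.052,0.052,-0.033],[-0.57,0,-0.078,0.078,-0.033],[-0.57,0,-0.104,0.104,-0.033],[-0.57,0,-0.13,0.13,-0.033]])

```text
time: 0.72
tool_pos: [0.2628, 0.3512, 0.2054]
ee_rot: [0.472, 1.57, 0.166]
wrist_force: [1.1, 0.4, -0.3]
width: 0.0639
```

send_rows(increments=[[-0.57,0,-0.026,0.026,0],[-0.57,0,-0.052,0.052,0],[-0.57,0,-0.078,0.078,0],[-0.57,0,-0.104,0.104,0],[-0.57,0,-0.13,0.13,0]])

```text
time: 1.13
tool_pos: [0.3476, 0.1879, 0.2057]
ee_rot: [0.737, 1.57, 0.431]
wrist_force: [0.6, 0.7, -0.4]
width: 0.0305
```

send_rows(increments=[[-0.57,0,-0.026,0.026,0],[-0.57,0,-0.052,0.052,0],[-0.57,0,-0.078,0.078,0],[-0.57,0,-0.104,0.104,0],[-0.57,0,-0.13,0.13,0]])

```text
time: 1.55
tool_pos: [0.4323, 0.0245, 0.2057]
ee_rot: [0.554, 1.57, 0.247]
wrist_force: [0.7, 0.3, 0.8]
width: 0.0201
```

```bash
cat > st.py <<'E'
from h import *
o=robot.get_obs();R=Rt(o);print("t",o["time"],"pos",o["tool_pos"].round(4),"plate",toplate(o["tool_pos"]).round(1),"jaw rel plate y",round(np.degrees(np.arctan2(R[1,1],R[0,1]))-72.4,2),"F",o["wrist_force"].round(1),"w",round(o["width"],4),"q",o["joint_positions"].round(2), "tiltx",R[:,0].round(4))
E
python3 st.py
```

```text
t 1.55 pos [0.4323 0.0245 0.2057] plate [-159.4   42.8] jaw rel plate y -0.0 F [0.7 0.3 0.8] w 0.0201 q [-0.07 -0.18  1.62  0.    1.69 -1.34] tiltx [ 9.e-04  2.e-04 -1.e+00]
```

send_rows(increments=[[-0.57,0,-0.033,0.033,0],[-0.57,0,-0.066,0.066,0],[-0.57,0,-0.1,0.1,0],[-0.57,0,-0.133,0.129,0],[-0.57,0,-0.133,0.129,0]])

```text
time: 1.97
tool_pos: [0.5157, -0.1439, 0.2046]
ee_rot: [-1.556, 1.569, -1.867]
wrist_force: [-0.4, 0.9, -1.3]
width: 0.02
```

send_rows(increments=[[-0.57,0.035,0,0,0],[-0.57,0.07,0,0,0],[-0.57,0.105,0,0,0],[-0.57,0.14,0,0,0],[-0.57,0.14,0,0,0]])

```text
time: 2.38
tool_pos: [0.509, -0.1374, 0.0572]
ee_rot: [3.072, 1.555, 2.765]
wrist_force: [-1.7, 0.6, -0.4]
width: 0.0199
```

```bash
python3 st.py
python3 - <<'E'
from h import *
for n,b in(("top",(140,262,285,445)),("side",(190,325,265,405))):
    i=robot.snapshot(n)["image"][:,:,::-1]; c=i[b[0]:b[1],b[2]:b[3]]; cv2.imwrite(f"pics/{n}1.png",cv2.resize(c,None,fx=4.4,fy=4.4,interpolation=cv2.INTER_CUBIC))
E
```

```text
t 2.3833 pos [ 0.509  -0.1374  0.0572] plate [-37.4 -88.3] jaw rel plate y 0.0 F [-1.7  0.6 -0.4] w 0.0199 q [-0.37  0.13  1.63  0.    1.4  -1.63] tiltx [-0.0149  0.0059 -0.9999]
```

View pics/top1.png

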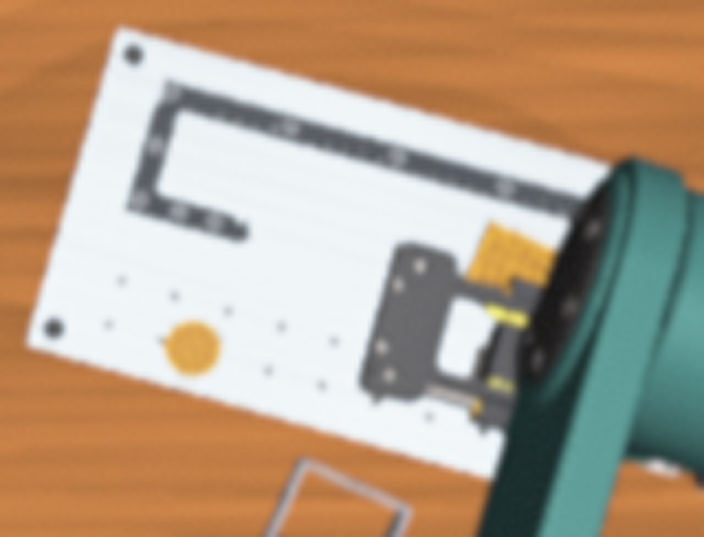

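View pics/side1.png

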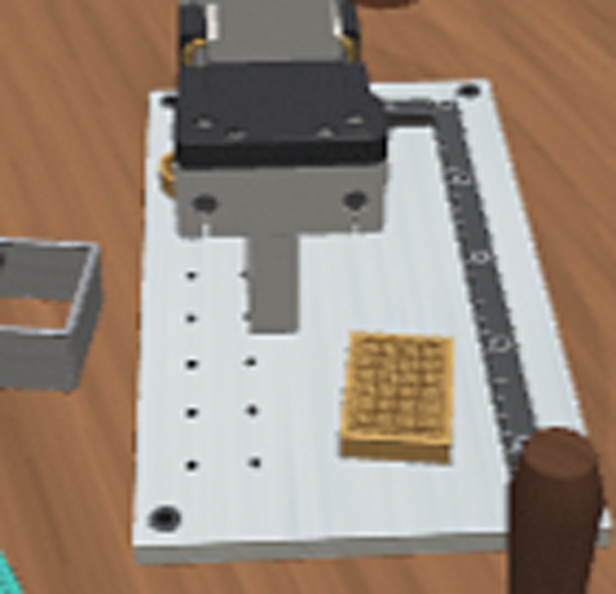

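send_rows(increments=[[-0.57,0,0,0,0],[-0.57,0,0,0,0],[-0.57,0,0,0,0]])

```text
time: 2.73
tool_pos: [0.5166, -0.1401, 0.0686]
ee_rot: [-0.051, 1.565, -0.358]
wrist_force: [0.1, -0.6, -0.9]
width: 0.0204
```

```bash
python3 st.py
```

```text
t 2.7333 pos [ 0.5166 -0.1401  0.0686] plate [-29.2 -88.6] jaw rel plate y 0.03 F [ 0.1 -0.6 -0.9] w 0.0204 q [-0.37  0.12  1.61  0.    1.4  -1.63] tiltx [ 0.0053 -0.002  -1.    ]
```

send_rows(increments=[[-0.57,0.01,0,0,0],[-0.57,0.02,0,0,0],[-0.57,0.03,0,0,0],[-0.57,0.037,0,0,0],[-0.57,0.04,0,0,0]])

```text
time: 3.15
tool_pos: [0.5132, -0.1389, 0.023]
ee_rot: [3.051, 1.567, 2.744]
wrist_force: [-1.0, -0.6, -0.3]
width: 0.0204
```

send_rows(increments=[[-0.57,0.003,0,0,0],[-0.57,0.005,0,0,0],[-0.57,0.007,0,0,0],[-0.57,0.007,0,0,0],[-0.57,0.007,0,0,0]])

```text
time: 3.57
tool_pos: [0.5149, -0.1395, 0.0187]
ee_rot: [0.079, 1.57, -0.228]
wrist_force: [-0.2, -0.9, 0.7]
width: 0.0206
```

```bash
python3 st.py
python3 - <<'E'
from h import *
for n,b in(("side",(190,325,265,405)),):
    i=robot.snapshot(n)["image"][:,:,::-1]; c=i[b[0]:b[1],b[2]:b[3]]; cv2.imwrite(f"pics/{n}2.png",cv2.resize(c,None,fx=4.4,fy=4.4,interpolation=cv2.INTER_CUBIC))
E
```

```text
t 3.5667 pos [ 0.5149 -0.1395  0.0187] plate [-31.1 -88.6] jaw rel plate y 0.02 F [-0.2 -0.9  0.7] w 0.0206 q [-0.37  0.16  1.67  0.    1.31 -1.63] tiltx [ 4.e-04 -1.e-04 -1.e+00]
```

View pics/side2.png

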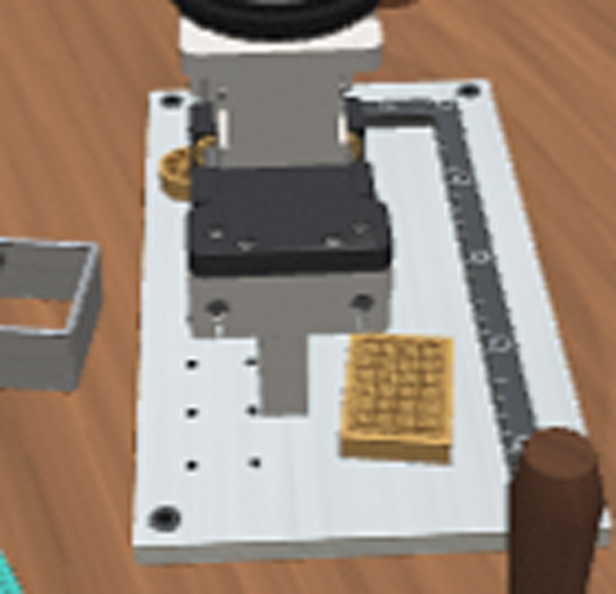

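send_rows(increments=[[-0.57,0.0015,0,0.004,0],[-0.57,0.0015,0,0.008,0],[-0.57,0.0015,0,0.012,0],[-0.57,0.0015,0,0.016,0],[-0.57,0.0015,0,0.019,0]])

```text
time: 4.03
tool_pos: [0.5333, -0.1454, 0.0169]
ee_rot: [-2.696, 1.571, -3.003]
wrist_force: [-0.3, 0.6, 0.4]
width: 0.0205
```

send_rows(increments=[[-0.57,0,0,0.002,0],[-0.57,0,0,0.004,0],[-0.57,0,0,0.006,0],[-0.57,0,0,0.008,0],[-0.57,0,0,0.01,0]])

```text
time: 4.45
tool_pos: [0.5424, -0.1482, 0.0168]
ee_rot: [2.642, 1.57, 2.335]
wrist_force: [-1.2, -0.4, 0.1]
width: 0.0196
```

```bash
python3 st.py
python3 - <<'E'
from h import *
for n,b in(("side",(190,325,265,405)),):
    i=robot.snapshot(n)["image"][:,:,::-1]; c=i[b[0]:b[1],b[2]:b[3]]; cv2.imwrite(f"pics/{n}3.png",cv2.resize(c,None,fx=4.4,fy=4.4,interpolation=cv2.INTER_CUBIC))
E
```

```text
t 4.45 pos [ 0.5424 -0.1482  0.0168] plate [ -2.3 -88.5] jaw rel plate y 0.02 F [-1.2 -0.4  0.1] w 0.0196 q [-0.37  0.23  1.6   0.    1.32 -1.63] tiltx [-3.e-04  3.e-04 -1.e+00]
```

View pics/side3.png

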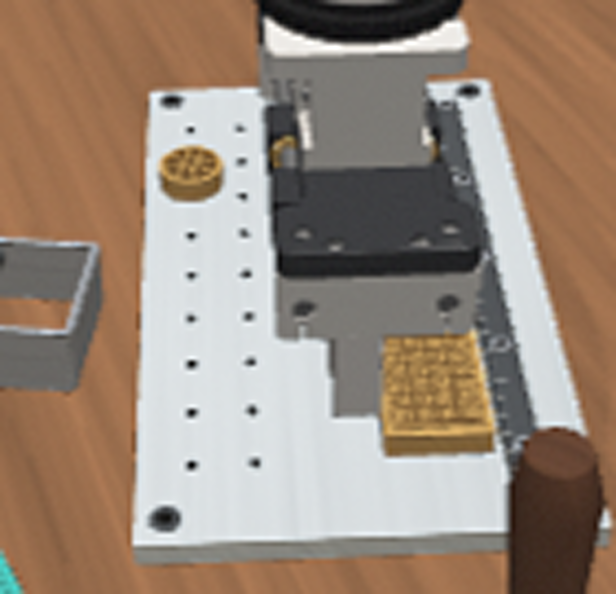

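send_rows(increments=[[-0.57,0,0,0.001,0],[-0.57,0,0,0.002,0],[-0.57,0,0,0.003,0],[-0.57,0,0,0.004,0],[-0.57,0,0,0.005,0]])

```text
time: 4.92
tool_pos: [0.5457, -0.1492, 0.0167]
ee_rot: [3.102, 1.567, 2.795]
wrist_force: [-6.2, 1.8, 2.7]
width: 0.0204
```

send_rows(increments=[[-0.57,0,0,0.001,0],[-0.57,0,0,0.001,0],[-0.57,0,0,0.002,0],[-0.57,0,0,0.002,0],[-0.57,0,0,0.002,0]])

```text
time: 5.33
tool_pos: [0.5457, -0.1491, 0.0162]
ee_rot: [3.125, 1.562, 2.818]
wrist_force: [-8.4, 2.2, 5.0]
width: 0.0203
```

```bash
python3 st.py
```

```text
t 5.3333 pos [ 0.5457 -0.1491  0.0162] plate [  1.2 -88.4] jaw rel plate y 0.03 F [-8.4  2.2  5. ] w 0.0203 q [-0.37  0.24  1.58 -0.    1.33 -1.63] tiltx [-0.008   0.0027 -1.    ]
```

send_rows(increments=[[-0.57,0,0,-0.006,0],[-0.57,0,0,-0.012,0],[-0.57,0,0,-0.02,0],[-0.57,0,0,-0.028,0],[-0.57,0,0,-0.03,0]])

```text
time: 5.75
tool_pos: [0.5193, -0.1408, 0.017]
ee_rot: [2.565, 1.571, 2.258]
wrist_force: [0.1, -0.4, 0.4]
width: 0.0204
```

send_rows(increments=[[-0.57,-0.02,0,0,0],[-0.57,-0.04,0,0,0],[-0.57,-0.06,0,0,0.11],[-0.57,-0.08,0,0,0.22],[-0.57,-0.08,0,0,0.33]])

```text
time: 6.17
tool_pos: [0.5233, -0.1423, 0.1023]
ee_rot: [0.287, 1.561, -0.356]
wrist_force: [0.8, 0.4, 0.4]
width: 0.0202
```

send_rows(increments=[[-0.79,0,0,0,0.12],[-0.79,0,0,0,0.24],[-0.79,0,0,0,0.36],[-0.79,0,0,0,0.48],[-0.79,0,0,0,0.6]])

```text
time: 6.58
tool_pos: [0.5205, -0.1413, 0.0972]
ee_rot: [0.991, 1.57, -0.252]
wrist_force: [-0.0, -0.2, -0.1]
width: 0.0102
```

send_rows(increments=[[-0.79,0,0,0,0.12],[-0.79,0,0,0,0.24],[-0.79,0,0,0,0.36],[-0.79,0,0,0,0.48],[-0.79,0,0,0,0.6]])

```text
time: 7.0
tool_pos: [0.5205, -0.1413, 0.0971]
ee_rot: [1.605, 1.57, -0.238]
wrist_force: [0.5, 0.6, 0.3]
width: 0.0099
```

```bash
python3 st.py
python3 - <<'E'
from h import *
for n,b in(("top",(140,262,285,445)),("side",(190,325,265,405))):
    i=robot.snapshot(n)["image"][:,:,::-1];cv2.imwrite(f"pics/{n}4full.png",i); c=i[b[0]:b[1],b[2]:b[3]]; cv2.imwrite(f"pics/{n}4.png",cv2.resize(c,None,fx=4.4,fy=4.4,interpolation=cv2.INTER_CUBIC))
E
```

```text
t 7.0 pos [ 0.5205 -0.1413  0.0971] plate [-25.2 -88.6] jaw rel plate y -87.98 F [0.5 0.6 0.3] w 0.0099 q [-0.37  0.11  1.56  0.    1.47 -0.1 ] tiltx [ 9.e-04 -2.e-04 -1.e+00]
```

View pics/top4.png

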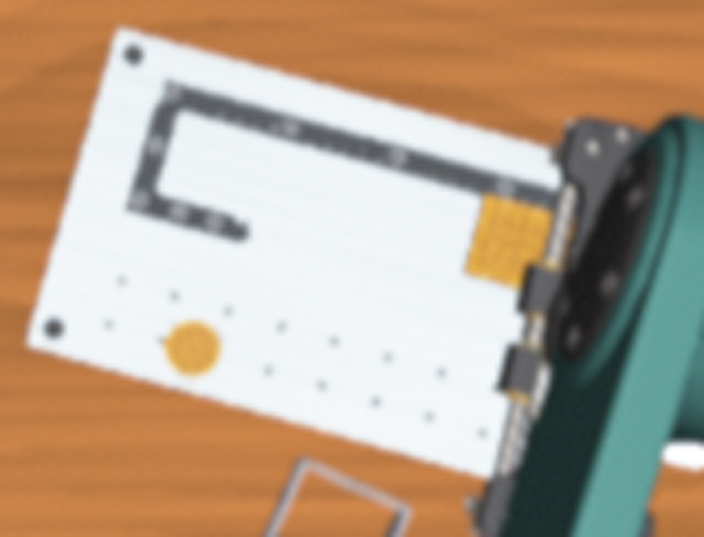

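View pics/side4.png

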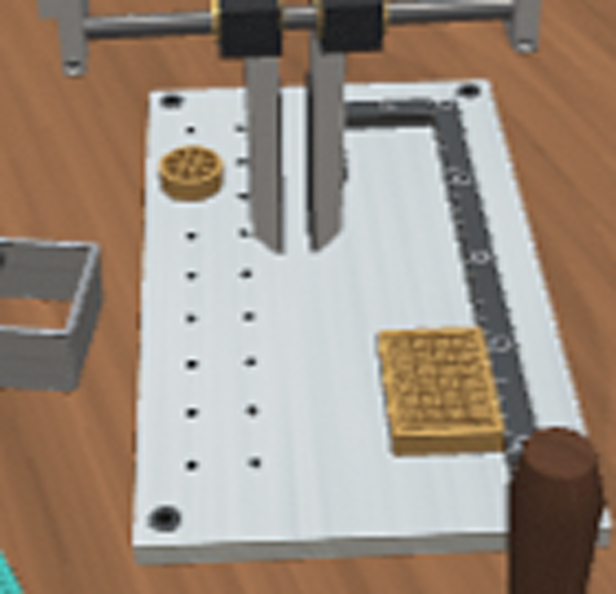

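```bash
cat > die.py <<'E'
from h import *
import sys,json
def die(s,pts,off,k):
    f=(np.array(pts)+.5)/k-.5+np.array(off)
    D=px2w(s,f,.024)[:,:2];LD=np.array([(22,32),(22,-32),(-22,-32),(-22,32)])/1e3
    td,_,tt,e=fit(LD,D);print("die plate",toplate(tt).round(1),"rel deg",np.degrees(td-TH).round(2),"res mm",(e*1e3).round(1))
E
python3 - <<'E'
from die import *
s=robot.snapshot("side"); die(s,[(485,327),(504,435),(393,441),(377,331)],(265,190),4.4)
die(s,[(485,327),(504,435),(393,441),(377,331)],(265,190),4.4)
# predicted pixels for die flat at (33,y)
for y in(-88,-90,-92):
    P=[np.r_[toworld((33+a,y+b)),.024] for a,b in((22,32),(22,-32),(-22,-32),(-22,32))]
    print(y,((proj(s,P)-[265,190]+.5)*4.4-.5).round(0).tolist())
E
```

```text
die plate [ 34.3 -91.3] rel deg -0.41 res mm [1.4 0.6 1.4 0.8]
die plate [ 34.3 -91.3] rel deg -0.41 res mm [1.4 0.6 1.4 0.8]
-88 [[478.0, 323.0], [501.0, 429.0], [389.0, 433.0], [374.0, 327.0]]
-90 [[479.0, 326.0], [502.0, 432.0], [390.0, 437.0], [375.0, 330.0]]
-92 [[479.0, 330.0], [503.0, 436.0], [390.0, 440.0], [375.0, 333.0]]
```

send_rows(increments=[[-0.79,0,0,0,0.035],[-0.79,0,0.016,0.02,0.035],[-0.79,0,0.035,0.04,0.035],[-0.79,0,0.05,0.06,0.035],[-0.79,0,0.055,0.066,0.035]])

```text
time: 7.57
tool_pos: [0.557, -0.2223, 0.0969]
ee_rot: [0.792, 1.569, -1.079]
wrist_force: [0.2, 0.6, -0.0]
width: 0.0098
```

send_rows(increments=[[-0.79,0.015,0,0,0],[-0.79,0.03,0,0,0],[-0.79,0.045,0,0,0],[-0.79,0.055,0,0,0],[-0.79,0.06,0,0,0]])

```text
time: 7.98
tool_pos: [0.5549, -0.2184, 0.035]
ee_rot: [-1.821, 1.567, 2.592]
wrist_force: [1.0, -0.3, 0.2]
width: 0.01
```

send_rows(increments=[[-0.79,0.005,0,0,0],[-0.79,0.01,0,0,0],[-0.79,0.015,0,0,0],[-0.79,0.019,0,0,0],[-0.79,0.019,0,0,0]])

```text
time: 8.4
tool_pos: [0.5558, -0.2192, 0.0173]
ee_rot: [-1.831, 1.57, 2.58]
wrist_force: [-0.1, -0.2, 0.1]
width: 0.0099
```

```bash
python3 st.py
python3 - <<'E'
from h import *
for n,b in(("top",(140,262,285,445)),("side",(190,325,265,405))):
    i=robot.snapshot(n)["image"][:,:,::-1];cv2.imwrite(f"pics/{n}5full.png",i); c=i[b[0]:b[1],b[2]:b[3]]; cv2.imwrite(f"pics/{n}5.png",cv2.resize(c,None,fx=4.4,fy=4.4,interpolation=cv2.INTER_CUBIC))
E
```

```text
t 8.4 pos [ 0.5558 -0.2192  0.0173] plate [  32.  -152.1] jaw rel plate y -89.64 F [-0.1 -0.2  0.1] w 0.0099 q [-0.47  0.3   1.51  0.    1.34 -0.17] tiltx [-9.e-04  6.e-04 -1.e+00]
```

View pics/side5.png

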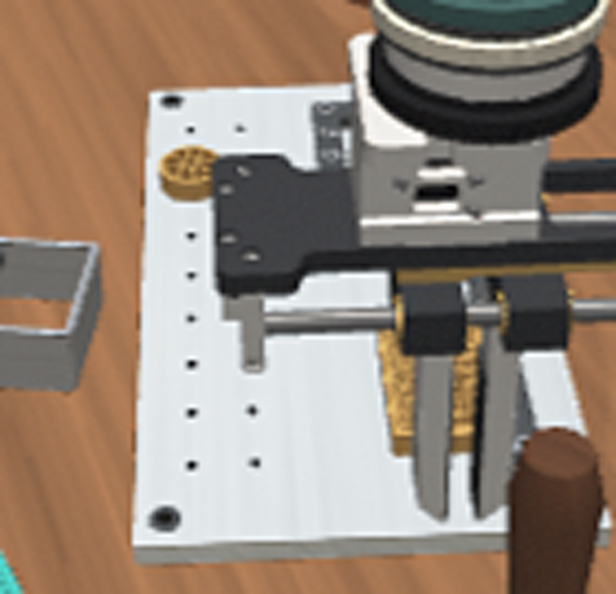

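send_rows(increments=[[-0.79,0,-0.003,0,0.012],[-0.79,0,-0.006,-0.004,0.012],[-0.79,0,-0.006,-0.009,0.012],[-0.79,0,-0.006,-0.014,0.012],[-0.79,0,-0.006,-0.017,0.012]])

```text
time: 8.92
tool_pos: [0.5557, -0.2005, 0.0182]
ee_rot: [2.317, 1.57, 0.433]
wrist_force: [0.2, 1.0, -0.1]
width: 0.01
```

send_rows(increments=[[-0.79,0,0,-0.002,0],[-0.79,0,0,-0.004,0],[-0.79,0,0.001,-0.007,0],[-0.79,0,0.001,-0.01,0],[-0.79,0,0.001,-0.013,0]])

```text
time: 9.33
tool_pos: [0.5605, -0.1893, 0.018]
ee_rot: [0.042, 1.571, -1.842]
wrist_force: [-0.5, -0.9, -0.1]
width: 0.0098
```

```bash
python3 st.py
cat > pic.py <<'E'
from h import *
import sys
for n,b in(("top",(140,262,285,445)),("side",(190,325,265,405))):
    i=robot.snapshot(n)["image"][:,:,::-1]; c=i[b[0]:b[1],b[2]:b[3]]; cv2.imwrite(f"pics/{n}{sys.argv[1]}.png",cv2.resize(c,None,fx=4.4,fy=4.4,interpolation=cv2.INTER_CUBIC))
E
python3 pic.py 6
```

```text
t 9.3333 pos [ 0.5605 -0.1893  0.018 ] plate [  27.4 -122.2] jaw rel plate y -90.34 F [-0.5 -0.9 -0.1] w 0.0098 q [-0.42  0.29  1.52 -0.    1.33 -0.11] tiltx [-1.e-04 -2.e-04 -1.e+00]
```

View pics/side6.png

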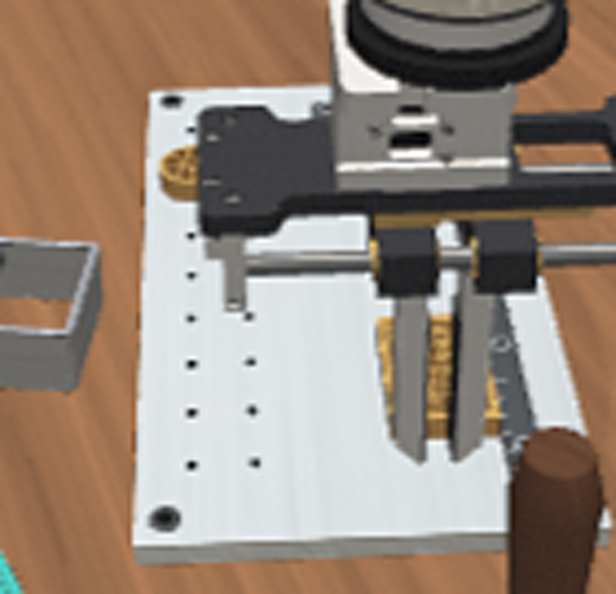

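View pics/top6.png

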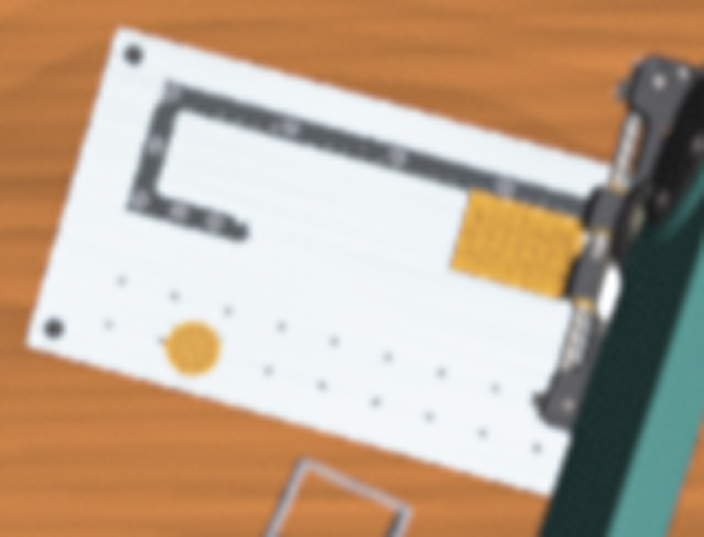

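send_rows(increments=[[-0.79,0,0,-0.005,0],[-0.79,0,0,-0.01,0],[-0.79,0,0.001,-0.015,0],[-0.79,0,0.001,-0.02,0],[-0.79,0,0.001,-0.025,0]])

```text
time: 9.85
tool_pos: [0.5693, -0.1653, 0.0179]
ee_rot: [2.66, 1.571, 0.777]
wrist_force: [-0.3, -0.6, 0.1]
width: 0.0099
```

send_rows(increments=[[-0.79,0,0,-0.005,0],[-0.79,0,0,-0.01,0],[-0.79,0,0.001,-0.015,0],[-0.79,0,0.001,-0.02,0],[-0.79,0,0.001,-0.025,0]])

```text
time: 10.27
tool_pos: [0.5779, -0.1419, 0.018]
ee_rot: [2.4, 1.571, 0.516]
wrist_force: [-1.2, -1.2, 0.0]
width: 0.01
```

```bash
python3 st.py; python3 pic.py 7
```

```text
t 10.2667 pos [ 0.5779 -0.1419  0.018 ] plate [ 29.7 -71.7] jaw rel plate y -90.33 F [-1.2 -1.2  0. ] w 0.01 q [-0.34  0.29  1.51  0.    1.34 -0.02] tiltx [ 1.e-04  1.e-04 -1.e+00]
```

View pics/top7.png

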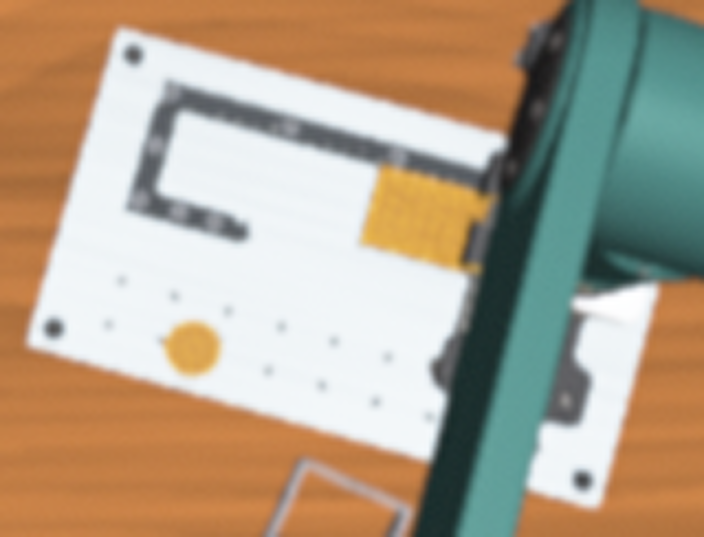

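View pics/side7.png

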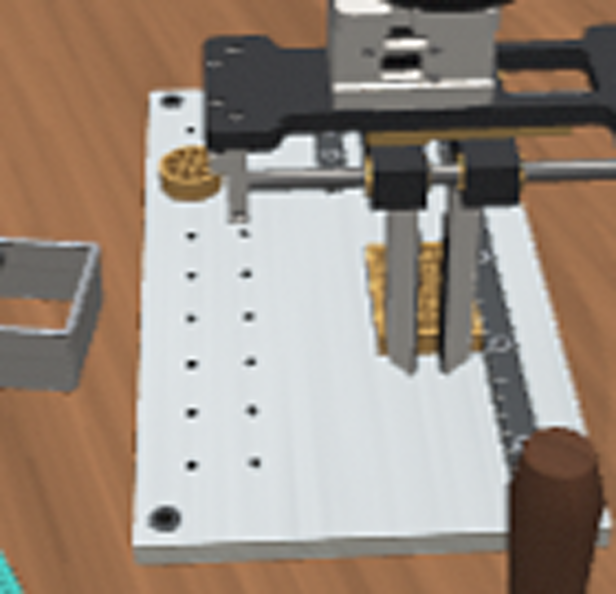

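Run:
```python
from h import *
s=robot.snapshot("top");i=s["image"][:,:,::-1]
c=i[165:205,355:405];cv2.imwrite("pics/z7.png",cv2.resize(c,None,fx=14,fy=14,interpolation=cv2.INTER_CUBIC))
f=lambda p:(np.array(p)+.5)/4.4-.5+np.array([285,140])
print("top7",toplate(px2w(s,f([(383,165),(362,244)]),.024)).round(1))
print("top4 ref",toplate(px2w(s,f([(488,193),(465,272)]),.024)).round(1), "top6",toplate(px2w(s,f([(472,189),(450,268)]),.024)).round(1))
for P in([(55,-27),(55,-90),(11,-27)]): print(P,((proj(s,np.r_[toworld(P),.024])[0]-[355,165]+.5)*14-.5).round(0))
```

```text
top7 [[54.8  1.7]
 [10.7  1.1]]
top4 ref [[ 55.6 -56.4]
 [ 11.3 -55.8]] top6 [[ 55.3 -47.6]
 [ 11.2 -47.5]]
(55, -27) [404. 221.]
(55, -90) [766. 323.]
(11, -27) [335. 471.]
```

View pics/z7.png

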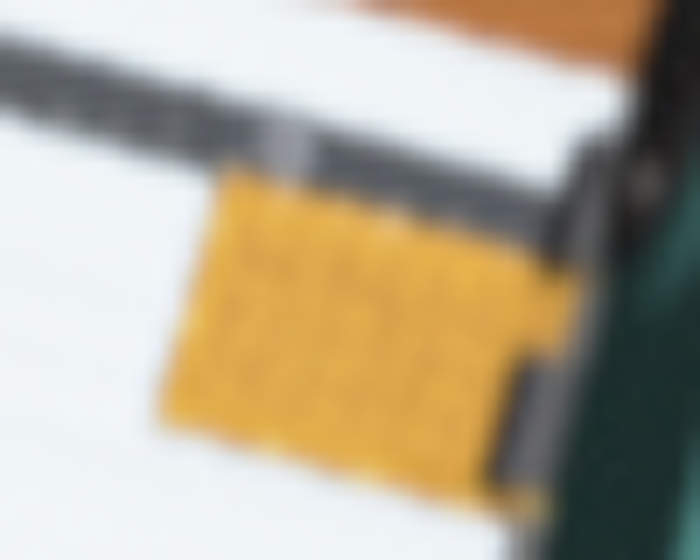

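send_rows(increments=[[-0.79,0,0,-0.005,0],[-0.79,0,0,-0.01,0],[-0.79,0,0.001,-0.015,0],[-0.79,0,0.001,-0.02,0],[-0.79,0,0.001,-0.025,0]])

```text
time: 10.83
tool_pos: [0.5866, -0.1184, 0.018]
ee_rot: [2.699, 1.571, 0.815]
wrist_force: [-0.6, -1.0, 0.3]
width: 0.0096
```

send_rows(increments=[[-0.79,0,0,-0.005,0],[-0.79,0,0,-0.01,0],[-0.79,0,0.001,-0.015,0],[-0.79,0,0.001,-0.02,0],[-0.79,0,0.001,-0.025,0]])

```text
time: 11.25
tool_pos: [0.5952, -0.0949, 0.0179]
ee_rot: [3.098, 1.571, 1.214]
wrist_force: [-0.5, -0.8, 0.3]
width: 0.0098
```

```bash
python3 st.py; python3 pic.py 8;  python3 - <<'E'
from h import *
s=robot.snapshot("top");i=s["image"][:,:,::-1]
c=i[150:200,310:380];cv2.imwrite("pics/z8.png",cv2.resize(c,None,fx=11,fy=11,interpolation=cv2.INTER_CUBIC))
E
```

```text
t 11.25 pos [ 0.5952 -0.0949  0.0179] plate [ 32.  -21.7] jaw rel plate y -90.33 F [-0.5 -0.8  0.3] w 0.0098 q [-0.25  0.31  1.49  0.    1.34  0.06] tiltx [ 0.e+00  1.e-04 -1.e+00]
```

View pics/z8.png

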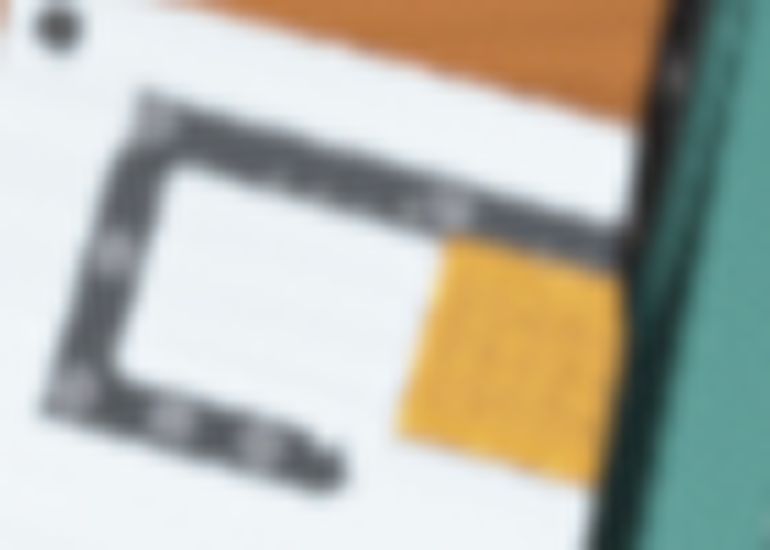

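send_rows(increments=[[-0.79,0,0,-0.005,0],[-0.79,0,0,-0.01,0],[-0.79,0,0.001,-0.015,0],[-0.79,0,0.001,-0.02,0],[-0.79,0,0.001,-0.025,0]])

```text
time: 11.82
tool_pos: [0.6039, -0.0715, 0.018]
ee_rot: [2.238, 1.571, 0.354]
wrist_force: [0.2, -0.5, -0.4]
width: 0.0097
```

send_rows(increments=[[-0.79,0,0,-0.005,0],[-0.79,0,0,-0.01,0],[-0.79,0,0,-0.015,0],[-0.79,0,0,-0.02,0],[-0.79,0,0,-0.025,0]])

```text
time: 12.23
tool_pos: [0.6115, -0.0476, 0.018]
ee_rot: [-2.027, 1.571, 2.372]
wrist_force: [-0.8, -1.4, -0.2]
width: 0.0098
```

```bash
python3 st.py; python3 pic.py 9;  python3 - <<'E'
from h import *
s=robot.snapshot("top");i=s["image"][:,:,::-1]
c=i[150:200,310:380];cv2.imwrite("pics/z9.png",cv2.resize(c,None,fx=11,fy=11,interpolation=cv2.INTER_CUBIC))
E
```

```text
t 12.2333 pos [ 0.6115 -0.0476  0.018 ] plate [33.2 28.2] jaw rel plate y -90.33 F [-0.8 -1.4 -0.2] w 0.0098 q [-0.17  0.33  1.46  0.    1.35  0.14] tiltx [-1.e-04  1.e-04 -1.e+00]
```

View pics/z9.png

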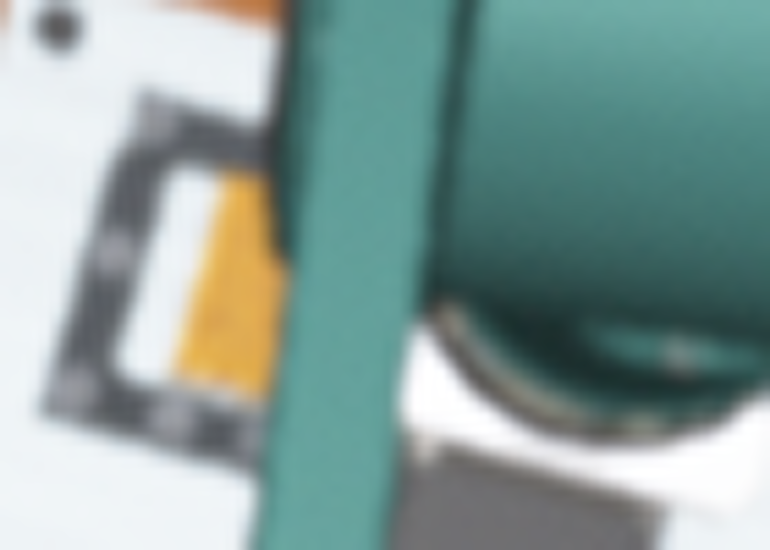

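In the pocket's mouth and past the lead-in, about 14 mm from the stop; now slowly home.

send_rows(increments=[[-0.79,0,0,-0.0025,0],[-0.79,0,0,-0.005,0],[-0.79,0,0,-0.0075,0],[-0.79,0,0,-0.009,0],[-0.79,0,0,-0.011,0]])

```text
time: 12.8
tool_pos: [0.6148, -0.0377, 0.018]
ee_rot: [0.157, 1.571, -1.727]
wrist_force: [-0.2, -1.1, -0.2]
width: 0.0101
```

send_rows(increments=[[-0.79,0,0,-0.001,0],[-0.79,0,0,-0.002,0],[-0.79,0,0,-0.003,0],[-0.79,0,0,-0.004,0],[-0.79,0,0,-0.005,0]])

```text
time: 13.22
tool_pos: [0.6155, -0.0356, 0.018]
ee_rot: [-0.051, 1.565, -1.935]
wrist_force: [-2.7, -7.9, 1.6]
width: 0.0099
```

```bash
python3 st.py
```

```text
t 13.2167 pos [ 0.6155 -0.0356  0.018 ] plate [33.4 40.9] jaw rel plate y -90.36 F [-2.7 -7.9  1.6] w 0.0099 q [-0.15  0.34  1.45 -0.01  1.35  0.17] tiltx [-0.0019 -0.005  -1.    ]
```

send_rows(increments=[[-0.79,0,0.001,-0.001,0],[-0.79,0,0.001,-0.002,0],[-0.79,0,0.001,-0.003,0],[-0.79,0,0.001,-0.003,0]])

```text
time: 13.55
tool_pos: [0.6157, -0.0355, 0.018]
ee_rot: [-0.26, 1.56, -2.145]
wrist_force: [-7.2, -12.5, 3.6]
width: 0.0101
```

send_rows(increments=[[-0.79,0,0,0.003,0],[-0.79,0,0,0.009,0],[-0.79,0,0,0.016,0],[-0.79,0,0,0.025,0],[-0.79,0,0,0.03,0]])

```text
time: 13.97
tool_pos: [0.6088, -0.0596, 0.018]
ee_rot: [2.541, 1.57, 0.657]
wrist_force: [0.1, -0.3, 0.7]
width: 0.0096
```

send_rows(increments=[[-0.79,-0.02,0,0,0],[-0.79,-0.05,0,0,0],[-0.79,-0.085,0,0,0],[-0.79,-0.12,0,0.02,0],[-0.79,-0.15,0,0.05,0]])

```text
time: 14.38
tool_pos: [0.5945, -0.1045, 0.1701]
ee_rot: [2.21, 1.568, 0.33]
wrist_force: [0.7, -0.7, -0.2]
width: 0.0099
```

send_rows(increments=[[-0.79,0,0,0.035,0],[-0.79,0,0,0.07,0],[-0.79,0,0,0.105,0],[-0.79,0,0,0.14,0],[-0.79,0,0,0.14,0]])

```text
time: 14.8
tool_pos: [0.5484, -0.2451, 0.1673]
ee_rot: [0.087, 1.568, -1.804]
wrist_force: [0.1, 0.9, 0.4]
width: 0.0099
```

```bash
python3 st.py; python3 pic.py 10;  python3 - <<'E'
from h import *
s=robot.snapshot("top");i=s["image"][:,:,::-1]
cv2.imwrite("pics/full10.png",i)
c=i[150:200,310:380];cv2.imwrite("pics/z10.png",cv2.resize(c,None,fx=11,fy=11,interpolation=cv2.INTER_CUBIC))
for P in([(55,115),(55,51),(11,51),(11,115)]): print(P,((proj(s,np.r_[toworld(P),.024])[0]-[310,150]+.5)*11-.5).round(0))
E
```

```text
t 14.8 pos [ 0.5484 -0.2451  0.1673] plate [  32.8 -179.1] jaw rel plate y -90.73 F [0.1 0.9 0.4] w 0.0099 q [-0.51  0.21  1.31 -0.    1.62 -0.19] tiltx [-7.0e-04 -2.9e-03 -1.0e+00]
(55, 115) [176. 160.]
(55, 51) [462. 240.]
(11, 51) [407. 436.]
(11, 115) [120. 355.]
```

View pics/z10.png

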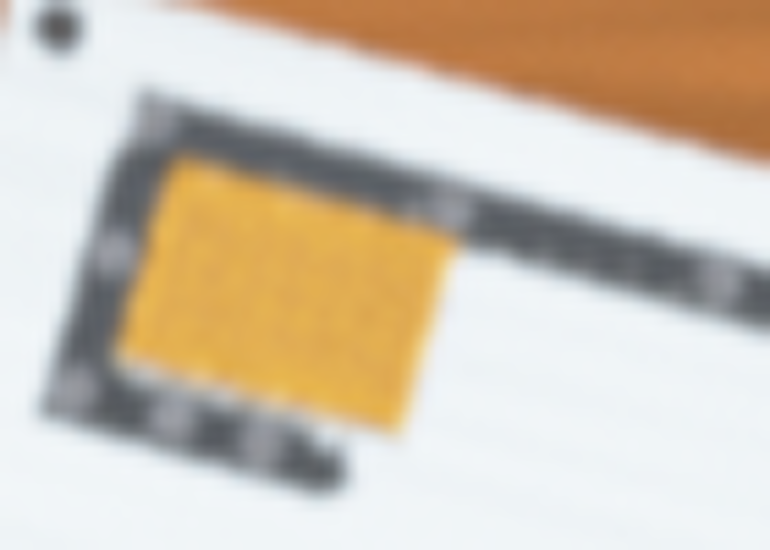

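View pics/side10.png

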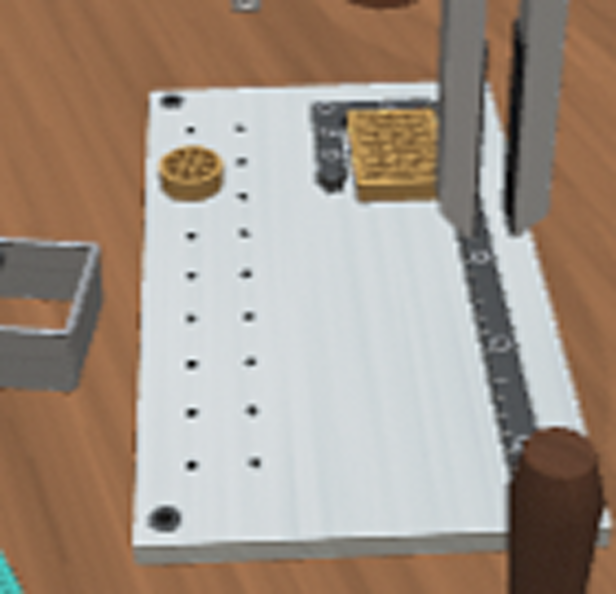

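View pics/full10.png

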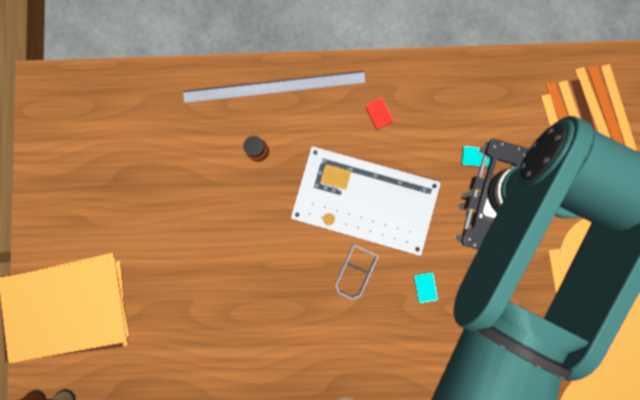

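send_rows(increments=[[-0.79,0,0,0,0],[-0.79,0,0,0,0],[-0.79,0,0,0,0],[-0.79,0,0,0,0],[-0.79,0,0,0,0]])

```text
time: 15.37
tool_pos: [0.5509, -0.2384, 0.1674]
ee_rot: [2.774, 1.571, 0.892]
wrist_force: [0.1, 0.2, 0.6]
width: 0.0099
```

```bash
python3 st.py
python3 - <<'E'
from die import *
s=robot.snapshot("top")
die(s,[(178,157),(460,240),(402,435),(117,358)],(310,150),11)
robot.close_job()
E
```

```text
t 15.3667 pos [ 0.5509 -0.2384  0.1674] plate [  33.1 -172. ] jaw rel plate y -90.26 F [0.1 0.2 0.6] w 0.0099 q [-0.5   0.21  1.31  0.    1.62 -0.19] tiltx [ 1.e-04  1.e-04 -1.e+00]
die plate [32.9 83.4] rel deg -0.26 res mm [0.8 0.2 0.5 0.9]
the job is handed in; nothing more can be done
```

The die is home in the corner pocket against both the fence and the end stop. The job was handed in at about 15.4 s.

I pushed the die flat against the fence with two fingertips on its -x side. I then pushed on its -y end to slide it along the fence into the pocket, and pressed it against the stop. The tip stopped moving while the force rose from about 8 to 14 N. After that I backed off and lifted the hand clear.

- **Die position:** the last top view puts the die at plate (32.9, 83.4) mm, turned -0.3°. The target is (33, 83) mm, so the difference is within measuring error.
- **Disagreements:** at both contacts the tip stopped 1–2 mm short of where I had calculated, which is within the camera calibration. In the first pictures the side camera put the die and plate up to 4 mm away from the top camera's positions. I used the top view for the final check, because the hand hid part of the die in the side view.
- **Other tools:** the round die, cutting die, jar and maul show no visible movement in the pictures, and neither do the red and turquoise look-alikes. One turquoise piece is partly hidden by the hand in the last view.
- **Hand:** it is clear of everything at a height of 0.167 m, with wrist force near zero.

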